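# Sweep the score counters off the glass shelf into the lunchbox

## Robot

A 7-joint arm with a two-finger parallel gripper is mounted at the origin on the work surface. World frame = base frame: x ahead of the robot, y to its left, z up, the work surface at z = 0. Lengths are in m, angles in rad, forces in N, time in s.
With the tool pointing down it reaches from about 0.425 to 0.95 m from the base axis. Payload 4.7 kg.
Tool frame: the origin (TCP) lies on the centre line of the jaws, within the pads' length; the fingertips stand robot.nose_length ahead of it and the grasp point (between the pads) lies 8 mm behind it (robot.nose_length is the distance from the TCP to the fingertips, in m); z points along the fingers, y is the line along which they close (so a half turn about z gives the same grasp; the last joint's range is limited). The gripper opens to 85 mm and grips with 20 to 120 N. Pads are 22 mm wide; open, the fingers measure 114 mm over their backs; the gripper's body (76 mm by 85 mm) begins 54 mm behind the grasp point. The pads swing forward as they close: fully open they stand 13 mm farther back than shut.
Start: joints at [-1.295, 0.469, -0.049, 1.532, 0.024, 1.141, -0.082], TCP at [0.203, 0.644, 0.242] pointing down, gripper open.
Joint ranges: [-2.59, 2.59], [-0.33, 1.99], [-1.39, 1.29], [0.1, 2.45], [-1.04, 4.18], [0.21, 1.99], [-2.66, 2.66]. Speed limits (rad/s): [2.57, 2.57, 3.14, 3.14, 3.14, 3.14, 3.14].

## Interface

Orientations are given as [roll, pitch, yaw] about the fixed x, y, z axes, in that order (R = Rz(yaw) Ry(pitch) Rx(roll)).
In Python, from plant import robot gives the robot as it stands. Calls block until the motion is done:
- robot.goto(position, orientation): joint-space move of the TCP to a pose.
- robot.move_straight(position, vel=0.15, attitude=None, contact_N=None): straight line of the TCP; attitude=None keeps the orientation; vel is the mean speed in m/s. With contact_N (N) it stops when the force on the tool has changed by that much, and returns True; else False.
- robot.move_joints(angles): joint-space move.
- robot.grip(opening, strength=None): opening from 0.0 (shut) to 1.0 (fully open); strength is the grip in N (None keeps the last); returns when the fingers have stopped.
- robot.sleep(seconds).
- robot.inverse_kinematics(position, orientation): joint angles nearest the present ones, or None.
- robot.sense(): the state.
- robot.grab_frame(name): name is "scene" or "side" or "wrist"; returns a dict with "image" (420x560x3 uint8, red, green, blue), "range_z" (420x560 float32, m along the optical axis (not along the pixel's ray), 0 where there is no reading), "fx", "fy", "cx", "cy" (pixels), "R" (3x3) and "t" (3): a world point X has camera coordinates R X + t. Camera axes: x right, y down, z forward; pixel columns grow to the right and rows downward; lengths in m; the calibration is good to about 2 mm. A picture is of the moment at which its call begins.
A pose or a line that the arm cannot do raises robot.IKError and nothing moves.
- robot.close_job(): hands the job in; it is judged then, once.
The state is a dict: "t": time; "joint_pos": joint angles; "joint_velocities": joint speeds; "effort": joint torques, N m; "tcp_pos": TCP position; "tcp_rot": TCP orientation; "wrist_force": force on the tool from outside, world axes, zero at the start; "torque": the same for the moment, N m; "opening": opening from 0.0 (shut) to 1.0 (fully open); "gripper_force": force on a finger pad.
Only numpy, scipy, OpenCV 4.12 (cv2) and the standard library are available. Lean on these libraries where they do the work, as an engineer would, in place of code of your own. Each camera call takes 0.05 s, during which the arm holds its last target. There are 200 camera calls.

## Task

Using the fingers as a brush, sweep the three yellow counters along the low glass shelf and over its end into the open pink lunchbox, not into the blue box at the other end. Slide them without picking them up, go lightly on the glass, and leave the whistle, the shuttlecocks and the flask where they stand.

Things in the scene. Friction and masses are not known exactly. Their poses are not given: they have to be found in the camera images.
- shelf: low fixed tempered-glass shelf on chrome brackets: 300 mm (its x, depth) x 440 mm (its y, length) x 10 mm glass; origin on the table under its centre, glass top 80 mm above it. x points away from the robot to the row of shuttlecocks, y along the length; the short ends at y = +220 and -220 mm are open edges with no rim
- lunchbox: pink plastic lunchbox without its lid, four white latches; 200 (x) x 150 (y) x 60 mm high, walls 4 mm, open on top, fixed on the table; origin under its centre. Its 200 mm side lies along one short end of the glass shelf, nearest 30 mm under the glass, rim 10 mm below it: what goes over that end falls in. The pink and blue boxes swap ends between starts
- blue_box: blue plastic box, not the one to use; 200 (x) x 150 (y) x 60 mm high, walls 4 mm, open on top, fixed on the table; origin under its centre. Its 200 mm side lies along one short end of the glass shelf, nearest 30 mm under the glass, rim 10 mm below it: what goes over that end falls in. The pink and blue boxes swap ends between starts
- counter1: loose round yellow plastic counter, 36 mm across, 12 mm thick, about 16 g, lying flat on the glass shelf (origin 80 mm above the table); origin at the centre of its underside. It slides when pushed at its side
- counter2: loose round yellow plastic counter, 36 mm across, 12 mm thick, about 16 g, lying flat on the glass shelf (origin 80 mm above the table); origin at the centre of its underside. It slides when pushed at its side
- counter3: loose round yellow plastic counter, 36 mm across, 12 mm thick, about 16 g, lying flat on the glass shelf (origin 80 mm above the table); origin at the centre of its underside. It slides when pushed at its side
- shuttle1: shuttlecock, white skirt down and cork up: skirt 64 mm across at the foot, 27 mm at the cork, 85 mm tall; origin at the centre of its underside, z up. Stands loose in a row of three along the far side of the glass shelf; must stay where it is
- shuttle2: shuttlecock, white skirt down and cork up: skirt 64 mm across at the foot, 27 mm at the cork, 85 mm tall; origin at the centre of its underside, z up. Stands loose in a row of three along the far side of the glass shelf; must stay where it is
- shuttle3: shuttlecock, white skirt down and cork up: skirt 64 mm across at the foot, 27 mm at the cork, 85 mm tall; origin at the centre of its underside, z up. Stands loose in a row of three along the far side of the glass shelf; must stay where it is
- whistle: loose red plastic whistle, 50 mm long, 20 mm wide, 24 mm high, lying near the robot's edge of the glass shelf, its length roughly along that edge; origin at the centre of its underside. Must stay where it is
- flask: loose stainless drink flask with a black flip-top lid, 68 mm across, 216 mm tall, standing on the table to the robot's left, away from the shelf; origin at the centre of its underside, z up. Must stay where it is
Things that resemble listed ones, but are neither listed nor needed, are in the scene too. What is shaped like the counter2 but grey is not meant. Leave any black look-alike of the counter1 alone.

How it is judged:
By the outcome, as a careful person would: the job done as asked, in the order asked, and still so for the second after the job is handed in, with the robot touching nothing.
It also fails if it takes over 56 s, if anything falls off the work surface, if the arm or the gripper's body presses on something with over 40 N, if the wrist force passes 120 N, or if a joint passes its speed limit or range.

## Working session

There is one attempt and no reset: what is moved stays moved. The work goes in short steps, each a Python script; the robot and the scene stay as the last script left them, time stands still between calls to the robot, and variables do not carry over. Pictures are saved under pics/ and viewed, at most 10 in all, crops included, and the job is handed in when it is done.

```bash
ls; mkdir -p pics; python3 - <<'E'
from plant import robot
import cv2,numpy as np,pickle
F={n:robot.grab_frame(n) for n in("scene","side")}
pickle.dump(F,open("f0.pkl","wb"))
for n in F: cv2.imwrite(f"pics/{n}0.png",cv2.resize(F[n]["image"][:,:,::-1],(800,600),interpolation=cv2.INTER_CUBIC))
print(robot.nose_length,robot.sense()["t"])
for n in F: print(n,-F[n]["R"].T@F[n]["t"])
E
```

```text
pics
0.011 0.1
scene [1.49047467 0.16173454 0.66764047]
side [ 0.06180135 -0.49105996  0.91666821]
```

View pics/scene0.png

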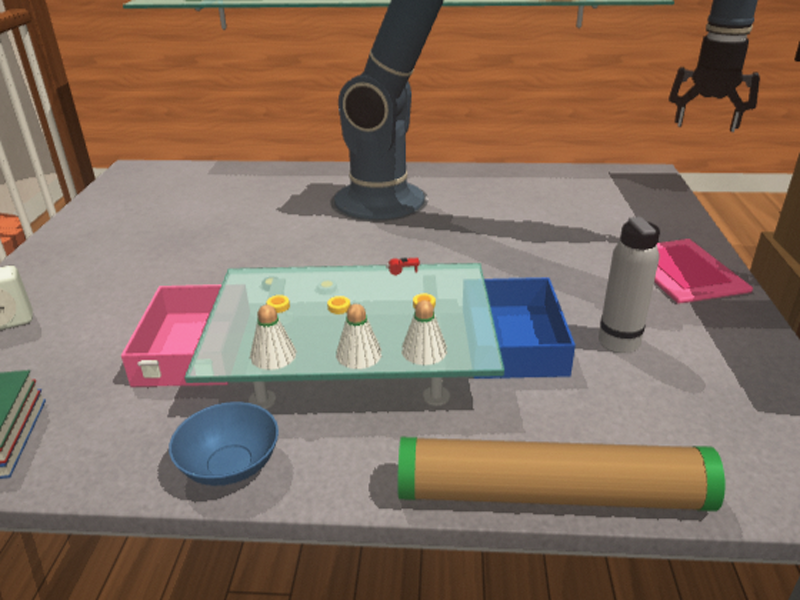

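View pics/side0.png

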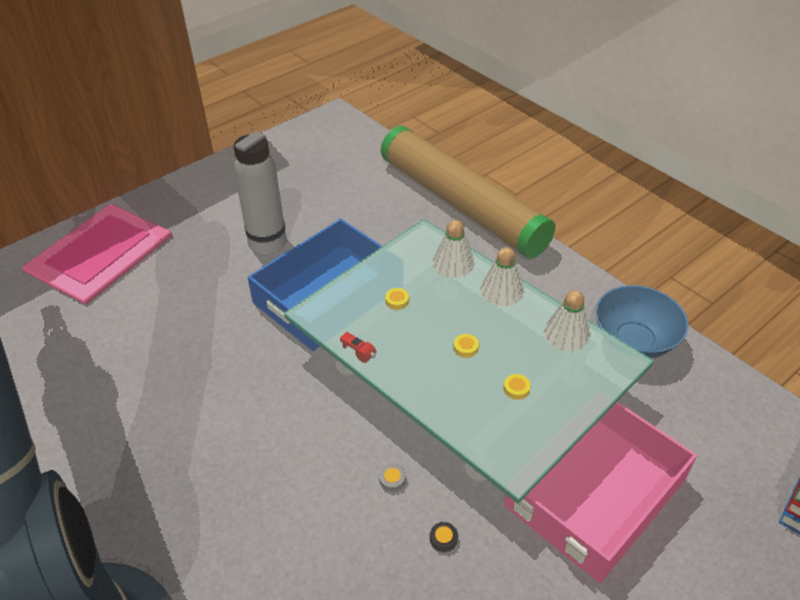

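The side view shows the yellow counters at (397,298), (466,345) and (517,386) on the glass. The grey look-alike (392,478) and the black one (444,537) lie on the table, so they are not meant. The whistle is at (358,347), the shuttlecocks at about (455,250), (503,275) and (570,320). The pink box is at (615,490), at the -y end, and the blue box at (330,270). The pink lid at (100,250) is not a target.

```bash
cat > h.py <<'E'
import cv2,numpy as np
def ray(f,u,v,z):
    C=-f["R"].T@f["t"]; d=f["R"].T@np.array([(u-f["cx"])/f["fx"],(v-f["cy"])/f["fy"],1])
    return (C+d*(z-C[2])/d[2])
def blobs(f,lo,hi,amin=15):
    h=cv2.cvtColor(f["image"],cv2.COLOR_RGB2HSV)
    n,l,s,c=cv2.connectedComponentsWithStats(cv2.inRange(h,lo,hi))
    return [(s[i],c[i]) for i in range(1,n) if s[i][4]>=amin], l
E
python3 - <<'E'
import pickle; from h import *
F=pickle.load(open("f0.pkl","rb")); np.set_printoptions(precision=4,suppress=True)
f=F["side"]
print("corners",[ray(f,u*.7,v*.7,.08)[:2] for u,v in((424,221),(283,315),(520,497),(652,364))])
for n in F:
  for nm,lo,hi,z in(("yel",(20,140,120),(32,255,255),.089),("red",(0,150,80),(6,255,255),.092),("red2",(174,180,80),(180,255,255),.092),("cork",(8,90,110),(17,200,255),.155)):
    for s,c in blobs(F[n],lo,hi)[0]:
      if n=="side" and c[1]<140 or c[1]<175 and n=="scene" or s[4]>2000: continue
      print(n,nm,s,c,ray(F[n],*c,z)[:2], ray(F[n],s[0],s[1]+s[3]/2,z)[:2],ray(F[n],s[0]+s[2],s[1]+s[3]/2,z)[:2])
im=f["image"][170:400,210:500,::-1]
cv2.imwrite("pics/crop.png",cv2.resize(im,(756,600),interpolation=cv2.INTER_CUBIC))
E
```

```text
corners [array([0.7397, 0.2365]), array([0.4403, 0.2155]), array([ 0.4812, -0.2196]), array([ 0.7707, -0.2   ])]
scene yel [187 207  16  12 100] [195.28 212.34] [ 0.6025 -0.101 ] [ 0.606  -0.1191] [ 0.6046 -0.0829]
scene yel [289 206  16   9  55] [296.9636 209.2545] [0.5807 0.1278] [0.5866 0.1101] [0.5852 0.1462]
scene yel [230 208  15  12 116] [236.8534 213.6466] [ 0.6042 -0.0061] [ 0.6063 -0.0213] [0.605  0.0124]
scene red [273 181  20  11 132] [281.0682 184.9545] [0.4758 0.0849] [0.4842 0.0657] [0.4824 0.1145]
scene red [  0 290  20  34  40] [ 10.   308.45] [ 0.9231 -0.354 ] [ 0.9205 -0.3734] [ 0.9188 -0.3384]
scene cork [291 210  12  13 129] [296.5039 216.1473] [0.7097 0.1318] [0.7114 0.121 ] [0.7104 0.1445]
scene cork [181 213  13  13 129] [186.7752 219.5659] [ 0.7303 -0.082 ] [ 0.7306 -0.0934] [ 0.7295 -0.0679]
scene cork [243 213  13  12 129] [248.9767 218.7907] [0.7227 0.0394] [0.724  0.0278] [0.7229 0.0532]
scene cork [ 83 380   8  13  19] [ 86.6842 385.4211] [ 1.1159 -0.1218] [ 1.1177 -0.1259] [ 1.1172 -0.1156]
side yel [270 202  16  14 185] [277.4541 208.4324] [0.5829 0.12
[... 565 characters left out ...]
347   7   8  22] [556.0455 351.1364] [ 0.7134 -0.4418] [ 0.7098 -0.4383] [ 0.7187 -0.4461]
side cork [313 154  11  12 107] [318.1495 159.785 ] [0.7019 0.1285] [0.6931 0.1353] [0.7108 0.1197]
side cork [349 159   6   7  15] [351.3333 162.0667] [0.7498 0.0763] [0.7451 0.0786] [0.7547 0.0702]
side cork [355 160   7  10  18] [358.5    164.8333] [0.7547 0.06  ] [0.7488 0.0646] [0.7599 0.0548]
side cork [546 169  14  11  63] [553.127  174.2381] [ 1.0371 -0.2287] [ 1.0252 -0.2193] [ 1.0471 -0.2385]
side cork [348 173  12  12 115] [353.7391 178.8261] [0.7153 0.0364] [0.706  0.0439] [0.7246 0.0275]
side cork [395 203  14  13 133] [401.7519 209.3609] [ 0.7216 -0.0864] [ 0.7115 -0.0779] [ 0.732 -0.096]
```

View pics/crop.png

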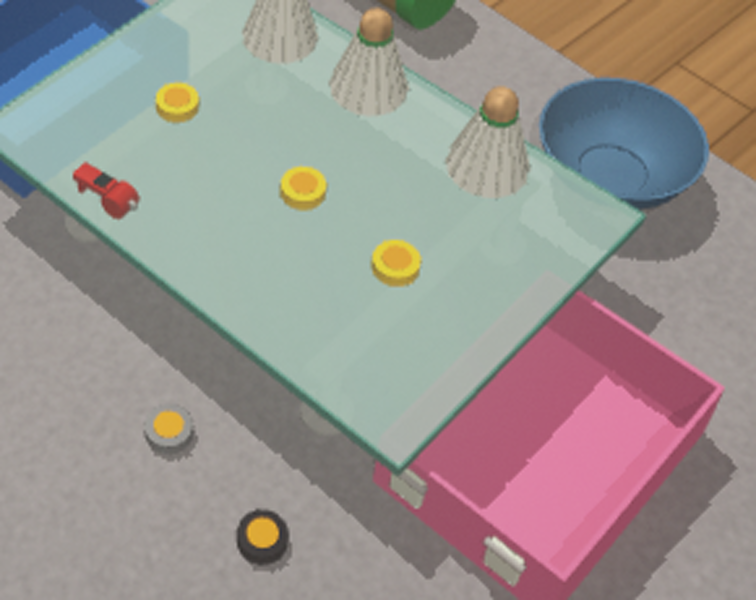

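The crop shows the three yellow counters on the glass at (177,102), (303,188) and (397,262), with the grey and black look-alikes on the table at (168,428) and (262,536). I'll sweep the counters one at a time, nearest the pink end first, using slightly spread fingers.

```bash
cat >> h.py <<'E'
TH=.080; C=np.array([.608,.008]); ORI=None
c,s=np.cos(TH),np.sin(TH); RM=np.array([[c,-s],[s,c]])
W=lambda lx,ly,z:[*(C+RM@[lx,ly]),z]
L=lambda p:RM.T@(np.array(p[:2])-C)
YAW=TH+np.pi/2
def sweep(robot,xy,z,yaw,first=False):
    lx,ly=L(xy); ori=[np.pi,0,yaw]
    if first: robot.goto(W(lx,ly+.045,.30),ori)
    else: robot.move_straight(W(lx,ly+.045,.15),vel=.2)
    print("down",robot.move_straight(W(lx,ly+.045,z),vel=.1,contact_N=4))
    print("sweep",robot.move_straight(W(lx,-.25,z),vel=.09,contact_N=8),robot.sense()["wrist_force"])
    robot.move_straight(W(lx,-.25,.15),vel=.15)
    print(robot.sense()["t"])
def yellow(robot):
    f=robot.grab_frame("side")
    for st,p in blobs(f,(20,140,120),(32,255,255))[0]:
        if p[1]>140: print(p,st[4],ray(f,*p,.089)[:2],L(ray(f,*p,.089)))
    return f
E
python3 - <<'E'
from plant import robot
from h import *
robot.grip(.26); s=robot.sense(); print(robot.nose_length,s["opening"],s["tcp_pos"],s["t"])
for y in(YAW,YAW-np.pi): 
    q=robot.inverse_kinematics(W(-.018,-.066,.3),[np.pi,0,y]); print(y,q)
    if q is not None and abs(q[6])<1.9: yaw=y
p=s["tcp_pos"]; robot.move_straight([p[0],p[1],.36],vel=.2)
open("yaw","w").write(str(yaw))
sweep(robot,(.599,-.1045),.094,yaw,True)
f=yellow(robot); cv2.imwrite("pics/a.png",cv2.resize(f["image"][:,:,::-1],(800,600)))
E
```

```text
0.011 0.2585456856226808 [0.20253324 0.64391445 0.24235401] 0.725
1.6507963267948966 [-0.49308761  0.34211158  0.69025145  1.68023747 -0.23101171  1.2024993
  0.33251545]
-1.4907963267948965 [-0.75197512  0.47235937  1.11794807  1.69199808 -0.44409069  1.26056822
 -2.59861315]
down False
sweep False [ 0.1117346  -0.46136173 -0.83737077]
9.2333
[277.40437158 208.49726776] 183 [0.58267993 0.12511622] [-0.01587979  0.1187651 ]
[325.8853211  241.28899083] 218 [ 0.59555041 -0.00877012] [-0.01374995 -0.01572158]
[274.15294118 332.16470588] 85 [ 0.38212789 -0.09833437] [-0.23364738 -0.08794378]
[418.8781362  337.10752688] 279 [ 0.56310753 -0.27101198] [-0.06704605 -0.27453205]
[310.34951456 373.83495146] 103 [ 0.3758351  -0.19681272] [-0.24778992 -0.18560428]
```

View pics/a.png

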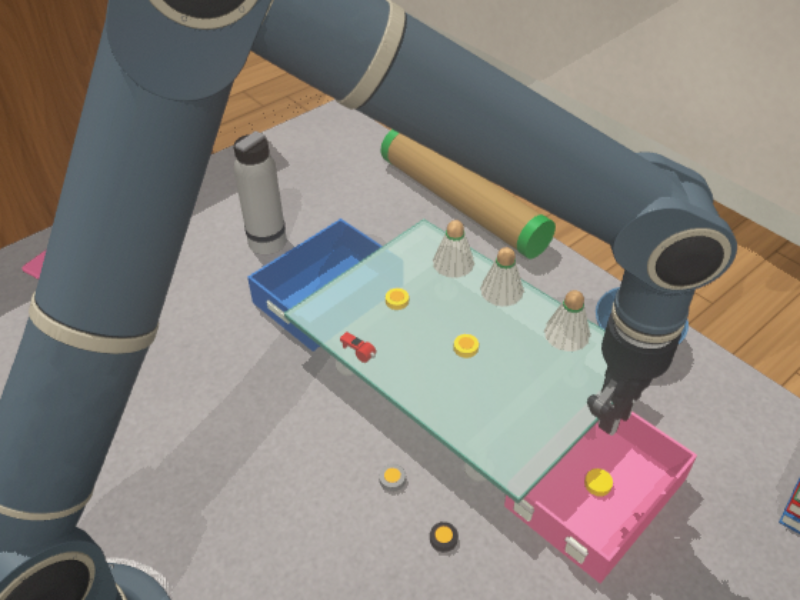

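Counter 1 is in the pink box at (599,482). The other two and everything else have not moved, so I'll sweep the remaining counters.

```bash
python3 - <<'E'
from plant import robot
from h import *
yaw=float(open("yaw").read())
sweep(robot,(.598,-.008),.094,yaw)
sweep(robot,(.585,.1255),.094,yaw)
f=yellow(robot); cv2.imwrite("pics/b.png",cv2.resize(f["image"][:,:,::-1],(800,600)))
E
```

```text
down False
sweep False [ 0.21284595 -0.11908113 -0.25683293]
15.325
down False
sweep False [ 0.60763665 -0.81640598  0.46207708]
23.525
[413.92927632 328.33717105] 608 [ 0.57036636 -0.25421766] [-0.05846832 -0.25837153]
[274.14285714 332.10714286] 84 [ 0.38218917 -0.09823591] [-0.23357844 -0.08785053]
[310.34951456 373.83495146] 103 [ 0.3758351  -0.19681272] [-0.24778992 -0.18560428]
```

View pics/b.png

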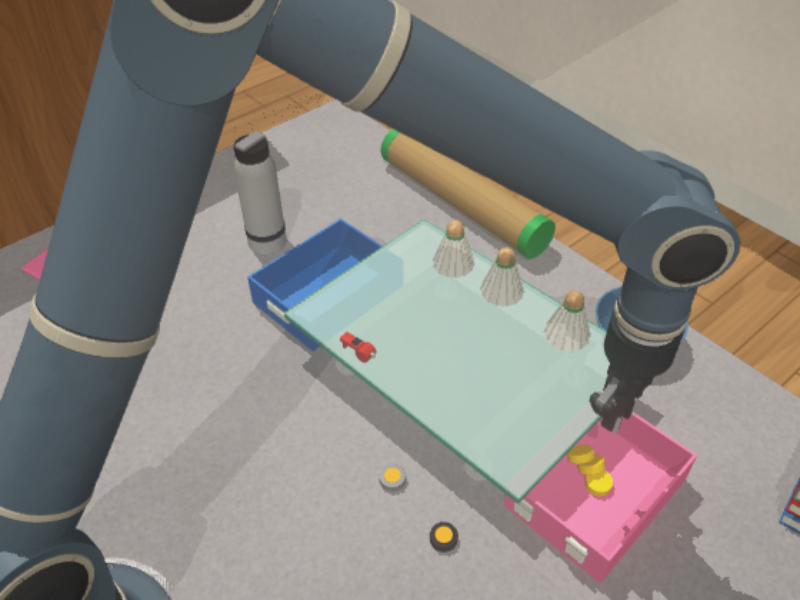

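All three counters are in the pink box, around (592,472), and the whistle, shuttlecocks and flask are in place. I'll raise the arm clear and hand in.

```bash
python3 - <<'E'
from plant import robot
p=robot.sense()["tcp_pos"]; robot.move_straight([p[0],p[1],.25],vel=.15); robot.sleep(.5)
print(robot.close_job(),robot.sense()["t"])
E
```

```text
the job is handed in; nothing more can be done
the job is handed in; nothing more can be done
```

I swept all three yellow counters over the shelf's end into the pink lunchbox; the last picture showed the whistle, shuttlecocks and flask where they stood, and I handed the job in at about 25 s of the 56 s allowed.

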